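# Put the kit parts into their fitted trays

### The arm

A 7-joint arm with a two-finger parallel gripper is mounted at the origin on the work surface. World frame = base frame: x ahead of the robot, y to its left, z up, the work surface at z = 0. Lengths are in m, angles in rad, forces in N, time in s.
With the tool pointing down it reaches from about 0.35 to 0.9 m from the base axis. Payload 7.2 kg.
Tool frame: the origin (TCP) lies where the fingers leave the gripper's body, on its centre line; the fingertips stand 80 mm ahead of it and the grasp point (between the pads) lies 61 mm ahead of it (r.grip_depth is the distance from the TCP to the grasp point, in m); z points along the fingers, y is the line along which they close (so a half turn about z gives the same grasp; the last joint's range is limited). The gripper opens to 88 mm and grips with 3 to 60 N. Pads are 20 mm wide; open, the fingers measure 115 mm over their backs; the gripper's body (75 mm by 178 mm) begins 61 mm behind the grasp point.
Start: joints at [-1.299, 0.411, -0.013, 1.596, 0.006, 1.134, -0.082], TCP at [0.208, 0.589, 0.303] pointing down, gripper open.
Joint ranges: [-2.95, 2.95], [-0.29, 1.99], [-1.47, 1.44], [0.14, 2.54], [-1.03, 4.17], [0.13, 1.85], [-2.86, 2.86]. Speed limits (rad/s): [2.39, 2.39, 3.01, 3.01, 3.14, 3.14, 3.14].

### API

Orientations are given as a unit quaternion [x, y, z, w].
In Python, from plant import r, read_camera, close_job gives the robot as it stands. The module is installed in compiled form; this text tells all that it offers.
- The arm moves only by the tool move_arm, never from a script. Its argument "series" is text: rows parted by semicolons, each of 6 numbers parted by spaces: the shift along the tool's x, y, z in units of 30 mm (1.0 is 30 mm), then the turn, a rotation vector about the tool's x, y, z in rad. In form: dx dy dz wx wy wz; .... A call has 1 to 20 rows; each row is the pose to reach, as a shift and turn from the pose commanded when the call began, along the tool's axes at that moment; what a row does not reach only later rows make up. A row lasts 1/12 s, in which the tool goes at most 41.7 mm and 7.16 degrees, less where a joint would pass 70% of its speed; a pose out of reach is approached as far as the arm can. A call with a gripper value outside its range is refused whole. "fingers" is the opening, from 0 (shut) to 1 (fully open), set as the call begins (left out, the last holds). The fingers move at their own pace and stop on an object; the grip force is fixed at half the most. Time passes only in rows, so rows that repeat a pose let the fingers close. It gives the time, the measured TCP pose, the force, the opening and the grip force at its end, in the units of the state.
- r.read_state(): the state, without advancing time (a new reading comes with each control period).
- read_camera(name): name is "scene" or "top"; returns a dict with "pixels" (400x640x3 uint8, red, green, blue), "depth" (400x640 float32, m along the optical axis (not along the pixel's ray), 0 where there is no reading), "fovy" (degrees; the focal length in pixels is half the picture's height over the tangent of half this angle, whatever the lens; pixels are square), "cx", "cy" (the principal point, pixels), "camera_from_world" (4x4, takes a point from world to camera coordinates). Camera axes: x right, y up, looking along -z (the intrinsics and any distortion apply to the point x, -y, -z); pixel columns grow to the right and rows downward; lengths in m; the calibration is good to about 2 mm. A picture is of the moment at which its call begins.
- close_job(): hands the job in; it is judged then, once.
The state is a dict: "time_s": time; "q": joint angles; "qd": joint speeds; "joint_efforts": joint torques, N m; "tcp_pos": TCP position; "eef_rot": TCP orientation; "wrist_force": force on the tool from outside, world axes, zero at the start; "ft_torque": the same for the moment, N m; "grip_width": finger opening in m; "finger_force": force on a finger pad.
Only numpy, scipy, OpenCV 4.12 (cv2) and the standard library are available. Lean on these libraries where they do the work, as an engineer would, in place of code of your own. Each camera call takes 0.05 s, during which the arm holds its last target. There are 200 camera calls.

### The job

Put away the four loose electronics parts: set each one down flat and right way up inside the white tray whose pocket has its shape and size (power bank, 9 V battery, large round buzzer, small round knob). Let go of them all, and do not knock over the little white bottle standing among them.

Things in the scene. Friction and masses are not known exactly. Their poses are not given: they have to be found in the camera images.
- bank: Power bank, a flat oblong block lying on its broad face: grey body with black ends and two silver ports on one end; 92 mm long (x) by 42 mm wide (y) by 24 mm high (z), about 0.2 kg. Turned to any yaw; either end may point either way in its tray. The part's origin is the centre of its underside, z up along its height.
- battery: 9 V block battery lying flat: dark metal body with a copper-coloured band at the end that has two small terminals (at -x, sticking out 2.5 mm, not solid); block from x -23 to +22 mm, 26.5 mm wide (y), 17.5 mm high (z), about 50 g. Turned to any yaw; either end may point either way in its tray. The part's origin is the centre of its underside, z up along its height.
- buzzer: Large round buzzer, an upright black plastic disc 48 mm in diameter and 26 mm high with a grey ring on its top, about 60 g. The part's origin is the centre of its underside, z up along its height.
- knob: Small round control knob, an upright black plastic cylinder with fine ribs, 27 mm in diameter and 24 mm high with a white pointer line on its top, about 25 g. The part's origin is the centre of its underside, z up along its height.
- bank_tray: The largest, oblong tray, for the power bank: pocket 108 mm (x) by 58 mm (y), outside 116 by 66 mm. It is fixed to the bench at any yaw. White plastic rim with vertical 4 mm walls, rim top 8 mm above the bench, grey pocket floor 4 mm above the bench (pocket 4 mm deep). Origin: centre of its underside, at bench height.
- battery_tray: The small oblong tray, for the battery: pocket 64 mm (x) by 42.5 mm (y), outside 72 by 50.5 mm. It is fixed to the bench at any yaw. White plastic rim with vertical 4 mm walls, rim top 8 mm above the bench, grey pocket floor 4 mm above the bench (pocket 4 mm deep). Origin: centre of its underside, at bench height.
- buzzer_tray: The large round tray, for the buzzer: pocket 64 mm in diameter, outside 72 mm. It is fixed to the bench at any yaw. White plastic rim with vertical 4 mm walls, rim top 8 mm above the bench, grey pocket floor 4 mm above the bench (pocket 4 mm deep). Origin: centre of its underside, at bench height.
- knob_tray: The small round tray, for the knob: pocket 42 mm in diameter, outside 50 mm. It is fixed to the bench at any yaw. White plastic rim with vertical 4 mm walls, rim top 8 mm above the bench, grey pocket floor 4 mm above the bench (pocket 4 mm deep). Origin: centre of its underside, at bench height.
- bottle: Little white bottle with a blue label, standing upright about 0.55 m in front of the robot, 32 mm in diameter and 70 mm high, light (70 g). Not to be knocked over. Other bystanders among the parts are lower than 35 mm. Origin: centre of its underside.

How it is judged:
At the end, for the whole second after the job is handed in: Each part rests upright (0.12 rad) and still (under 0.02 m/s) on the pocket floor of its own tray: centre within 14 mm of the tray's centre, underside at most 6.5 mm above the tray's underside; power bank and battery lie along their trays within 0.45 rad, either way round (horizontal distance between bank and bank_tray below 0.014 m and z of bank in the frame of bank_tray below 0.0065 m and angle between each of bank, battery, buzzer, knob's own z axis and vertical below 0.12 rad and linear speed of each of bank, battery, buzzer, knob below 0.02 m/s and angle between the x axis of bank and the x axis of bank_tray, either way round below 0.45 rad and horizontal distance between battery and battery_tray below 0.014 m and z of battery in the frame of battery_tray below 0.0065 m and angle between the x axis of battery and the x axis of battery_tray, either way round below 0.45 rad and horizontal distance between buzzer and buzzer_tray below 0.014 m and z of buzzer in the frame of buzzer_tray below 0.0065 m and horizontal distance between knob and knob_tray below 0.014 m and z of knob in the frame of knob_tray below 0.0065 m); the robot touches nothing.
It fails at once if the little white bottle is knocked over (tilted by more than 0.5 rad) (angle between bottle's own z axis and vertical above 0.5 rad).
It also fails if it takes over 104 s, if anything falls off the work surface, if the arm or the gripper's body presses on something with over 40 N, if the wrist force passes 120 N, or if a joint passes its speed limit or range.

## Working session

There is one attempt and no reset: what is moved stays moved. The work goes in short steps, Python scripts to look and compute and a tool call to move; the robot and the scene stay as the last step left them, time stands still between calls to the robot, and variables do not carry over. Pictures are saved under pics/ and viewed, at most 14 in all, crops included, and the job is handed in when it is done.

Besides the shell and the picture viewer there is one more tool, called after "Call:" by a JSON object that holds its "fn" and its "kwargs". move_arm: Moves the arm, as the interface text tells. Its arguments: {"type":"object","properties":{"series":{"type":"string"},"fingers":{"type":"number"}},"required":["series"]}

```bash
mkdir -p pics; python3 - <<'E'
from plant import r, read_camera
import cv2,numpy as np,pickle
for n in("scene","top"):
    c=read_camera(n); cv2.imwrite(f"pics/{n}0.png",c["pixels"][:,:,::-1]); pickle.dump(c,open(n+"0.pkl","wb"))
    print(n,c["fovy"],c["cx"],c["cy"],c["camera_from_world"].round(4).tolist(),[k for k in c])
print(r.read_state())
E
```

```text
scene 52.2799172077787 323.6434148319208 199.27407507515065 [[-0.68, 0.733, -0.0148, 0.3493], [-0.5628, -0.5089, 0.6514, 0.2675], [0.4699, 0.4513, 0.7586, -1.3094], [0.0, 0.0, 0.0, 1.0]] ['pixels', 'depth', 'fovy', 'cx', 'cy', 'camera_from_world']
top 44.94884812497114 316.17474496730034 196.7235255477757 [[0.0145, -0.9999, -0.0031, 0.0058], [0.9879, 0.0139, 0.1545, -0.4963], [-0.1544, -0.0053, 0.988, -1.2679], [0.0, 0.0, 0.0, 1.0]] ['pixels', 'depth', 'fovy', 'cx', 'cy', 'camera_from_world']
{'time_s': 0.1, 'q': array([-1.29918976,  0.41181324, -0.01270955,  1.5969157 ,  0.0056058 ,
        1.13433516, -0.08222307]), 'qd': array([ 8.72339217e-04, -2.33060245e-03,  1.43938026e-05, -3.11216534e-03,
        1.74468206e-05, -1.68164701e-04,  1.63743840e-03]), 'joint_efforts': array([ 1.43987530e-03, -5.89098680e+01,  6.43202160e-01, -2.91707647e+01,
       -5.37919463e-02,  1.45133963e-02,  7.00548526e-05]), 'tcp_pos': array([0.20823571, 0.58893815, 0.30191556]), 'eef_rot': array([ 1.69086434e-01,  9.85600965e-01, -7.14673631e-04, -6.79931685e-05]), 'wrist_force': array([-0.62519481,  0.09162363, -0.33608325]), 'ft_torque': array([-0.05232598, -0.04188617,  0.0212727 ]), 'finger_force': 0.0, 'grip_width': 0.08777405542015973}
```

View pics/top0.png

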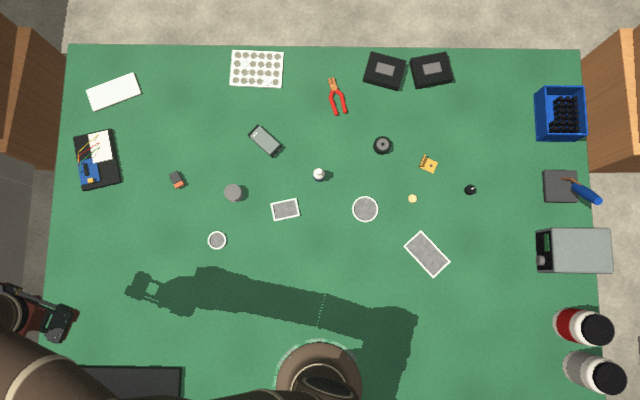

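View pics/scene0.png

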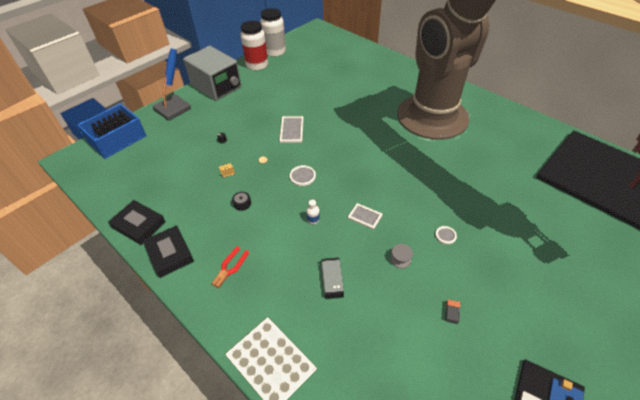

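The top view shows the bank (265,141), buzzer (382,145), knob (470,190), battery (177,180) and bottle (319,174). The trays are bank (427,254), battery (285,209), buzzer (365,209) and knob (217,240). The grey cylinder at (234,192) is a bystander. I'll enlarge both halves.

```bash
python3 - <<'E'
import cv2,pickle,numpy as np
p=pickle.load(open("top0.pkl","rb"))["pixels"][:,:,::-1]
def crop(n,u,v,w,h,k):
    im=cv2.resize(p[v:v+h,u:u+w],None,fx=k,fy=k,interpolation=cv2.INTER_CUBIC)
    for i in range(0,w,20): cv2.putText(im,str(u+i),(i*k,10),0,.35,(255,255,255)); cv2.line(im,(i*k,12),(i*k,18),(255,255,255))
    for j in range(20,h,20): cv2.putText(im,str(v+j),(0,j*k),0,.35,(255,255,255))
    cv2.imwrite(f"pics/{n}.png",im)
crop("L",160,118,170,135,4); crop("R",340,130,150,150,4)
E
```

```text
(no output)
```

View pics/L.png

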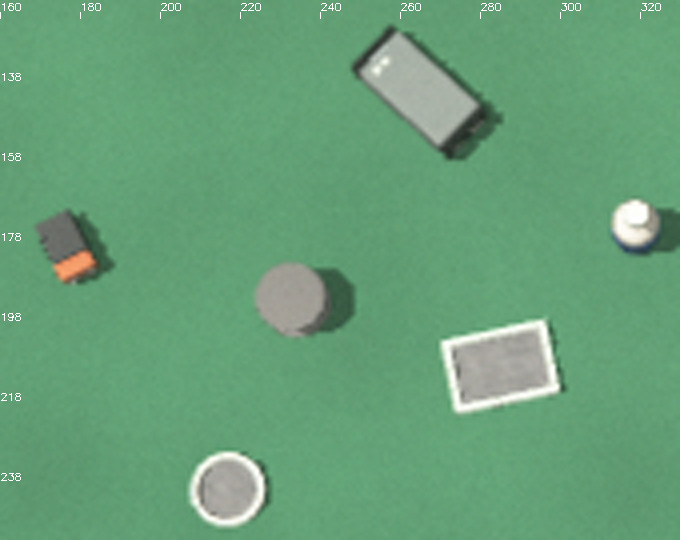

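View pics/R.png

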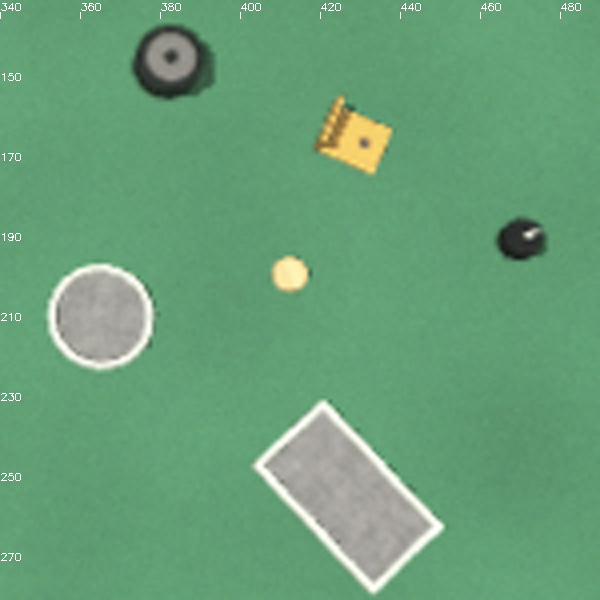

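```bash
cat >h.py <<'E'
import numpy as np,cv2,pickle
def K(c):
    f=200/np.tan(np.radians(c["fovy"])/2); return f,c["cx"],c["cy"]
def ray(c,uv,z):
    f,cx,cy=K(c);T=c["camera_from_world"];R=T[:3,:3];o=-R.T@T[:3,3]
    uv=np.atleast_2d(uv).astype(float)
    d=np.c_[(uv[:,0]-cx)/f,-(uv[:,1]-cy)/f,-np.ones(len(uv))]@R
    return o+d*((z-o[2])/d[:,2])[:,None]
def cloud(c):
    f,cx,cy=K(c);T=c["camera_from_world"];R=T[:3,:3]
    v,u=np.mgrid[:400,:640];D=c["depth"]
    p=np.stack([(u-cx)/f*D,-(v-cy)/f*D,-D],-1)-T[:3,3]
    return p@R
E
python3 - <<'E'
from h import *
c=pickle.load(open("top0.pkl","rb"));P=cloud(c)
L=lambda l:[(160+(x+.5)/4-.5,118+(y+.5)/4-.5) for x,y in l]
R=lambda l:[(340+(x+.5)/4-.5,130+(y+.5)/4-.5) for x,y in l]
def q(n,uv,z):
    p=ray(c,uv,z)[:,:2];print(n,"ctr",p.mean(0).round(4),"sides",np.linalg.norm(p-np.roll(p,-1,0),axis=1).round(4),"yaw",[round(float(np.arctan2(*(b-a)[::-1])),3) for a,b in zip(p,np.roll(p,-1,0))])
q("bank",L([(355,67),(393,27),(487,105),(449,150)]),.024)
q("batt",L([(37,231),(69,211),(96,262),(62,279)]),.0175)
q("batray",L([(441,341),(546,320),(561,390),(458,412)]),.008)
q("banktray",R([(254,465),(323,401),(443,527),(374,592)]),.008)
def ci(n,uv,z):
    p=ray(c,uv,z)[:,:2];print(n,((p.max(0)+p.min(0))/2).round(4),(p.max(0)-p.min(0)).round(4))
ci("knobtray",L([(191,489),(267,489),(229,451),(229,526)]),.008)
ci("buzztray",R([(48,317),(153,317),(101,264),(101,369)]),.008)
ci("buzzer",R([(134,59),(205,59),(170,26),(170,94)]),.026)
ci("knob",R([(497,237),(545,237),(521,218),(521,256)]),.024)
for n,(u0,u1,v0,v1),h in [("bank",(240,290,115,165),.024),("batt",(163,192,165,195),.0175),("buzzer",(365,400,130,162),.026),("knob",(458,485,178,202),.024),("grey",(220,250,178,208),.03),("bottle",(308,332,160,186),.07),("yel",(415,440,150,178),.01)]:
    p=P[v0:v1,u0:u1].reshape(-1,3);g=np.median(p[:,2]);H=p[:,2].max();s=p[p[:,2]>max(h*.75,.008)][:,:2].astype(np.float32)
    rc=cv2.minAreaRect(s) if len(s)>3 else 0
    print(n,"bg z",g.round(4),"max",H.round(4),len(s),s.mean(0).round(4) if len(s) else '',rc)
E
```

```text
bank ctr [0.658  0.1583] sides [0.0389 0.0871 0.0413 0.0892] yaw [-0.718, -2.259, 2.476, 0.855]
batt ctr [0.5435 0.4009] sides [0.0258 0.0413 0.0259 0.0386] yaw [-0.976, -2.614, 2.064, 0.524]
batray ctr [0.4654 0.0985] sides [0.0739 0.0499 0.0722 0.0508] yaw [-1.357, -2.912, 1.797, 0.261]
banktray ctr [ 0.3489 -0.2892] sides [0.0651 0.1159 0.0649 0.1158] yaw [-0.823, -2.385, 2.317, 0.758]
knobtray [0.3783 0.2824] [0.0511 0.0519]
buzztray [ 0.4694 -0.1212] [0.0729 0.0723]
buzzer [ 0.647  -0.1675] [0.0486 0.0492]
knob [ 0.5261 -0.4073] [0.0264 0.0328]
bank bg z 0.0021 max 1.3293 499 [0.647  0.1545] ((0.505551278591156, 0.07892800122499466), (0.4416075348854065, 0.06813140958547592), 27.835285186767578)
batt bg z 0.002 max 1.3293 166 [0.5363 0.3885] ((0.41764724254608154, 0.21915045380592346), (0.49077311158180237, 0.04154634848237038), 55.127437591552734)
buzzer bg z 0.0024 max 1.3293 237 [ 0.6409 -0.1646] ((0.4787386655807495, -0.09652233868837357), (0.045646458864212036, 0.4193550944328308), 67.14374542236328)
knob bg z 0.0016 max 1.3293 78 [ 0.5173 -0.3932] ((0.41902390122413635, -0.20488591492176056), (0.025500722229480743, 0.4891777038574219), 27.604856491088867)
grey bg z 0.0028 max 1.3293 242 [0.5063 0.2388] ((0.4056316614151001, 0.13527929782867432), (0.34054142236709595, 0.04597293213009834), 45.80222702026367)
bottle bg z 0.0022 max 1.3293 44 [0.5416 0.0066] ((0.4317106604576111, 0.004973291419446468), (0.2746112644672394, 0.016134953126311302), 0.5421130657196045)
yel bg z 0.0022 max 1.3293 50 [ 0.565  -0.2501] ((0.4635012745857239, -0.13777051866054535), (0.056605055928230286, 0.44024473428726196), 42.313209533691406)
```

```bash
cat >>h.py <<'E'
def obj(c,box,h,lo=.6):
    P=cloud(c);u0,u1,v0,v1=box
    p=P[v0:v1,u0:u1].reshape(-1,3);d=c["depth"][v0:v1,u0:u1].ravel();p=p[(d>0)&(p[:,2]<.1)]
    s=p[(p[:,2]>h*lo)][:,:2].astype(np.float32);r=cv2.minAreaRect(s)
    return len(s),"zmax",np.percentile(p[:,2],99).round(4),"mean",s.mean(0).round(4),"rect",np.round(r[0],4),np.round(r[1],4),round(float(np.radians(r[2])),3)
E
python3 - <<'E'
from h import *
c=pickle.load(open("top0.pkl","rb"));s=pickle.load(open("scene0.pkl","rb"))
for n,b,h in [("bank",(240,290,115,165),.024),("batt",(163,192,165,195),.0175),("buzzer",(365,400,130,162),.026),("knob",(458,485,178,202),.024),("grey",(220,250,178,208),.03),("bottle",(308,332,160,186),.07),("yel",(415,440,150,178),.01)]:
    print(n,*obj(c,b,h,.8))
for n,b,h in [("bank",(315,350,250,305),.024),("batt",(440,466,295,328),.0175),("buzzer",(228,258,186,214),.026),("knob",(213,232,128,146),.024)]:
    print("S",n,*obj(s,b,h,.8))
E
```

```text
bank 471 zmax 0.0296 mean [0.6568 0.1588] rect [0.6571 0.1588] [0.0931 0.0421] 0.852
batt 154 zmax 0.0226 mean [0.5441 0.4007] rect [0.5446 0.4012] [0.0463 0.0265] 0.505
buzzer 229 zmax 0.0314 mean [ 0.6486 -0.1684] rect [ 0.6487 -0.1687] [0.0456 0.0458] 0.834
knob 72 zmax 0.0288 mean [ 0.5262 -0.4092] rect [ 0.5256 -0.409 ] [0.026  0.0225] 1.569
grey 240 zmax 0.0377 mean [0.5081 0.2407] rect [0.5084 0.2409] [0.0458 0.046 ] 0.804
bottle 36 zmax 0.0741 mean [0.5602 0.0068] rect [0.5606 0.0067] [0.0164 0.0146] 0.618
yel 44 zmax 0.0312 mean [ 0.602 -0.285] rect [ 0.5999 -0.2883] [0.0584 0.033 ] 1.014
S bank 684 zmax 0.0265 mean [0.6609 0.1621] rect [0.6591 0.1603] [0.0927 0.0418] 0.842
S batt 254 zmax 0.0198 mean [0.5472 0.4027] rect [0.546  0.4022] [0.0462 0.027 ] 0.498
S buzzer 212 zmax 0.0283 mean [ 0.652  -0.1656] rect [ 0.6519 -0.1668] [0.0457 0.0461] 0.715
S knob 45 zmax 0.0261 mean [ 0.5296 -0.4066] rect [ 0.529  -0.4077] [0.0243 0.0242] 1.115
```

```bash
cat >g.py <<'E'
import sys,numpy as np
from scipy.spatial.transform import Rotation as Ro
from plant import r
# usage: g.py x y z yaw(closing axis) ; row for move_arm from present pose
x,y,z,a=map(float,sys.argv[1:5]);s=r.read_state();C=Ro.from_quat(s["eef_rot"])
yv=np.array([np.cos(a),np.sin(a),0]);zv=np.array([0,0,-1]);D=Ro.from_matrix(np.c_[np.cross(yv,zv),yv,zv])
d=C.inv().apply(np.array([x,y,z])-s["tcp_pos"]);w=(C.inv()*D).as_rotvec()
print((d/.03).round(3),w.round(3),"rows>=",np.linalg.norm(d)/.0417,np.linalg.norm(w)/.125,"q7",s["q"][6].round(2),"t",s["time_s"],"F",s["wrist_force"].round(1))
E
python3 g.py .545 .4015 .16 2.076
```

```text
[-12.666  -2.142   4.735] [-0.001 -0.001 -0.845] rows>= 9.849177308480362 6.76008219414902 q7 -0.08 t 0.1 F [-0.6  0.1 -0.3]
```

Call:
{"fn": "move_arm", "kwargs": {"series": "-12.67 -2.14 4.73 0 0 -0.845;-12.67 -2.14 4.73 0 0 -0.845;-12.67 -2.14 4.73 0 0 -0.845;-12.67 -2.14 4.73 0 0 -0.845;-12.67 -2.14 4.73 0 0 -0.845;-12.67 -2.14 4.73 0 0 -0.845;-12.67 -2.14 4.73 0 0 -0.845;-12.67 -2.14 4.73 0 0 -0.845;-12.67 -2.14 4.73 0 0 -0.845;-12.67 -2.14 4.73 0 0 -0.845;-12.67 -2.14 4.73 0 0 -0.845;-12.67 -2.14 4.73 0 0 -0.845;-12.67 -2.14 4.73 0 0 -0.845;-12.67 -2.14 4.73 0 0 -0.845;-12.67 -2.14 4.73 0 0 -0.845;-12.67 -2.14 4.73 0 0 -0.845", "fingers": 1}}

```text
time_s: 1.43
tcp_pos: [0.5442, 0.4035, 0.1614]
eef_rot: [-0.251, 0.968, 0.0, 0.0]
wrist_force: [0.1, -0.4, -0.4]
grip_width: 0.0877
finger_force: 0.0
```

```bash
python3 g.py .545 .4015 .087 2.076
```

```text
[ 0.01  -0.072  2.481] [0.001 0.001 0.002] rows>= 1.785902287638002 0.020488326605175265 q7 1.31 t 1.4333 F [ 0.1 -0.4 -0.4]
```

Call:
{"fn": "move_arm", "kwargs": {"series": "0.01 -0.07 1 0 0 0;0.01 -0.07 2 0 0 0;0.01 -0.07 2.48 0 0 0;0.01 -0.07 2.48 0 0 0;0.01 -0.07 2.48 0 0 0;0.01 -0.07 2.48 0 0 0"}}

```text
time_s: 1.93
tcp_pos: [0.5465, 0.4009, 0.0879]
eef_rot: [-0.25, 0.968, 0.0, 0.001]
wrist_force: [0.5, -0.6, -0.4]
grip_width: 0.0879
finger_force: 0.0
```

Call:
{"fn": "move_arm", "kwargs": {"series": "0 0 0 0 0 0;0 0 0 0 0 0;0 0 0 0 0 0;0 0 0 0 0 0;0 0 0 0 0 0;0 0 0 0 0 0;0 0 0 0 0 0;0 0 0 0 0 0;0 0 0 0 0 0;0 0 0 0 0 0", "fingers": 0}}

```text
time_s: 2.77
tcp_pos: [0.546, 0.4001, 0.0863]
eef_rot: [-0.25, 0.968, 0.0, -0.0]
wrist_force: [-0.1, 0.8, -0.5]
grip_width: 0.0262
finger_force: 30.0
```

Call:
{"fn": "move_arm", "kwargs": {"series": "0 0 -1 0 0 0;0 0 -2 0 0 0;0 0 -3 0 0 0;0 0 -3.6 0 0 0;0 0 -3.6 0 0 0;0 0 -3.6 0 0 0"}}

```text
time_s: 3.27
tcp_pos: [0.5464, 0.4003, 0.1953]
eef_rot: [-0.25, 0.968, 0.0, 0.001]
wrist_force: [0.6, 0.0, -0.2]
grip_width: 0.0261
finger_force: 30.0
```

```bash
python3 g.py .4654 .0985 .195 .22
```

```text
[ 7.230e+00 -7.497e+00 -7.000e-03] [2.000e-03 1.000e-03 1.856e+00] rows>= 7.492883432771145 14.847282897991192 q7 1.32 t 3.2667 F [ 0.6  0.  -0.2]
```

Call:
{"fn": "move_arm", "kwargs": {"series": "7.23 -7.5 0 0 0 1.856;7.23 -7.5 0 0 0 1.856;7.23 -7.5 0 0 0 1.856;7.23 -7.5 0 0 0 1.856;7.23 -7.5 0 0 0 1.856;7.23 -7.5 0 0 0 1.856;7.23 -7.5 0 0 0 1.856;7.23 -7.5 0 0 0 1.856;7.23 -7.5 0 0 0 1.856;7.23 -7.5 0 0 0 1.856;7.23 -7.5 0 0 0 1.856;7.23 -7.5 0 0 0 1.856;7.23 -7.5 0 0 0 1.856;7.23 -7.5 0 0 0 1.856;7.23 -7.5 0 0 0 1.856;7.23 -7.5 0 0 0 1.856;7.23 -7.5 0 0 0 1.856;7.23 -7.5 0 0 0 1.856;7.23 -7.5 0 0 0 1.856;7.23 -7.5 0 0 0 1.856"}}

```text
time_s: 4.93
tcp_pos: [0.465, 0.0981, 0.1942]
eef_rot: [0.625, 0.781, -0.0, -0.0]
wrist_force: [0.4, 0.7, -0.5]
grip_width: 0.0265
finger_force: 30.0
```

```bash
python3 g.py .4654 .0985 .0915 .22
```

```text
[0.011 0.016 3.422] [-0.     0.     0.001] rows>= 2.4620346214923545 0.011959281547809095 q7 0.05 t 4.9333 F [ 0.4  0.7 -0.5]
```

Call:
{"fn": "move_arm", "kwargs": {"series": "0.01 0.01 1 0 0 0;0.01 0.01 2 0 0 0;0.01 0.01 3 0 0 0;0.01 0.01 3.2 0 0 0;0.01 0.01 3.42 0 0 0;0.01 0.01 3.42 0 0 0;0.01 0.01 3.42 0 0 0;0.01 0.01 3.42 0 0 0"}}

```text
time_s: 5.6
tcp_pos: [0.4662, 0.0988, 0.0931]
eef_rot: [0.625, 0.78, 0.001, 0.001]
wrist_force: [0.3, -0.4, -0.9]
grip_width: 0.0261
finger_force: 30.0
```

Call:
{"fn": "move_arm", "kwargs": {"series": "0 0 0 0 0 0;0 0 0 0 0 0;0 0 0 0 0 0;0 0 0 0 0 0;0 0 0 0 0 0;0 0 0 0 0 0;0 0 0 0 0 0;0 0 0 0 0 0;0 0 -1 0 0 0;0 0 -2 0 0 0;0 0 -3 0 0 0;0 0 -3.5 0 0 0;0 0 -3.5 0 0 0", "fingers": 1}}

```text
time_s: 6.68
tcp_pos: [0.467, 0.0989, 0.1999]
eef_rot: [0.625, 0.78, 0.003, 0.001]
wrist_force: [0.9, 0.5, 0.3]
grip_width: 0.0876
finger_force: 0.0
```

```bash
python3 g.py .658 .1595 .19 -.722
```

```text
[0.583 6.653 0.368] [ 0.005 -0.004  0.942] rows>= 4.812098536726773 7.534713041527855 q7 0.05 t 6.6833 F [0.9 0.5 0.3]
```

Call:
{"fn": "move_arm", "kwargs": {"series": "0.58 6.65 0.37 0 0 0.942;0.58 6.65 0.37 0 0 0.942;0.58 6.65 0.37 0 0 0.942;0.58 6.65 0.37 0 0 0.942;0.58 6.65 0.37 0 0 0.942;0.58 6.65 0.37 0 0 0.942;0.58 6.65 0.37 0 0 0.942;0.58 6.65 0.37 0 0 0.942;0.58 6.65 0.37 0 0 0.942;0.58 6.65 0.37 0 0 0.942;0.58 6.65 0.37 0 0 0.942;0.58 6.65 0.37 0 0 0.942;0.58 6.65 0.37 0 0 0.942"}}

```text
time_s: 7.77
tcp_pos: [0.6562, 0.159, 0.1857]
eef_rot: [0.911, 0.412, 0.0, -0.0]
wrist_force: [0.5, -0.8, -0.3]
grip_width: 0.0881
finger_force: 0.0
```

```bash
python3 g.py .658 .1595 .087 -.722;  python3 - <<'E'
from plant import read_camera
import cv2,pickle
c=read_camera("top"); pickle.dump(c,open("top1.pkl","wb"))
cv2.imwrite("pics/t1.png",cv2.resize(c["pixels"][110:270,230:390,::-1],None,fx=3,fy=3,interpolation=cv2.INTER_CUBIC))
E
```

```text
[0.051 0.035 3.29 ] [-0.    -0.     0.001] rows>= 2.367436908484207 0.008592277764985529 q7 -0.72 t 7.7667 F [ 0.5 -0.8 -0.3]
```

View pics/t1.png

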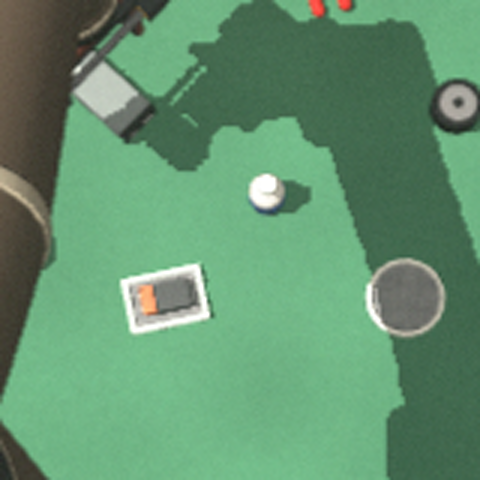

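The battery lies flat and centred in its tray at crop (167,296), which is full-image (286,209). The bottle is standing at crop (267,192), and the gripper straddles the bank. Next I grasp the bank.

Call:
{"fn": "move_arm", "kwargs": {"series": "0.05 0.03 1 0 0 0;0.05 0.03 2 0 0 0;0.05 0.03 3 0 0 0;0.05 0.03 3.27 0 0 0;0.05 0.03 3.27 0 0 0;0.05 0.03 3.27 0 0 0;0.05 0.03 3.27 0 0 0"}}

```text
time_s: 8.4
tcp_pos: [0.6591, 0.1595, 0.0896]
eef_rot: [0.911, 0.412, 0.001, 0.0]
wrist_force: [-0.1, -0.5, 1.3]
grip_width: 0.0879
finger_force: 0.0
```

Call:
{"fn": "move_arm", "kwargs": {"series": "0 0 0 0 0 0;0 0 0 0 0 0;0 0 0 0 0 0;0 0 0 0 0 0;0 0 0 0 0 0;0 0 0 0 0 0;0 0 0 0 0 0;0 0 0 0 0 0;0 0 0 0 0 0;0 0 0 0 0 0", "fingers": 0}}

```text
time_s: 9.23
tcp_pos: [0.6579, 0.1596, 0.0875]
eef_rot: [0.911, 0.412, -0.0, -0.0]
wrist_force: [-0.2, 0.1, 1.3]
grip_width: 0.042
finger_force: 30.0
```

Call:
{"fn": "move_arm", "kwargs": {"series": "0 0 -1 0 0 0;0 0 -2 0 0 0;0 0 -3 0 0 0;0 0 -3.8 0 0 0;0 0 -3.8 0 0 0;0 0 -3.8 0 0 0"}}

```text
time_s: 9.73
tcp_pos: [0.6583, 0.1597, 0.2025]
eef_rot: [0.911, 0.412, 0.001, -0.0]
wrist_force: [0.1, 1.0, -2.6]
grip_width: 0.042
finger_force: 30.0
```

```bash
python3 g.py .349 -.289 .2 -.814
```

```text
[-18.04    2.146   0.049] [ 0.001 -0.002  0.092] rows>= 13.069686328750704 0.7369808075590528 q7 -0.73 t 9.7333 F [ 0.1  1.  -2.6]
```

Call:
{"fn": "move_arm", "kwargs": {"series": "-4.5 0.5 0 0 0 0.02;-9 1 0 0 0 0.05;-13.5 1.6 0 0 0 0.07;-18.04 2.15 0.05 0 0 0.092;-18.04 2.15 0.05 0 0 0.092;-18.04 2.15 0.05 0 0 0.092;-18.04 2.15 0.05 0 0 0.092;-18.04 2.15 0.05 0 0 0.092;-18.04 2.15 0.05 0 0 0.092;-18.04 2.15 0.05 0 0 0.092;-18.04 2.15 0.05 0 0 0.092;-18.04 2.15 0.05 0 0 0.092;-18.04 2.15 0.05 0 0 0.092;-18.04 2.15 0.05 0 0 0.092;-18.04 2.15 0.05 0 0 0.092;-18.04 2.15 0.05 0 0 0.092;-18.04 2.15 0.05 0 0 0.092;-18.04 2.15 0.05 0 0 0.092;-18.04 2.15 0.05 0 0 0.092;-18.04 2.15 0.05 0 0 0.092"}}

```text
time_s: 11.4
tcp_pos: [0.3493, -0.2883, 0.1999]
eef_rot: [0.929, 0.37, -0.0, -0.0]
wrist_force: [-0.1, 0.2, -2.5]
grip_width: 0.042
finger_force: 30.0
```

```bash
python3 g.py .349 -.289 .0925 -.814
```

```text
[-0.024  0.01   3.58 ] [-0.    -0.     0.002] rows>= 2.575532150622611 0.01755795624958497 q7 0.07 t 11.4 F [-0.1  0.2 -2.5]
```

Call:
{"fn": "move_arm", "kwargs": {"series": "-0.02 0.01 1 0 0 0;-0.02 0.01 2 0 0 0;-0.02 0.01 3 0 0 0;-0.02 0.01 3.3 0 0 0;-0.02 0.01 3.56 0 0 0;-0.02 0.01 3.56 0 0 0;-0.02 0.01 3.56 0 0 0;-0.02 0.01 3.56 0 0 0"}}

```text
time_s: 12.07
tcp_pos: [0.3491, -0.2903, 0.0944]
eef_rot: [0.929, 0.369, 0.001, 0.001]
wrist_force: [-0.3, 0.4, -2.1]
grip_width: 0.0418
finger_force: 30.0
```

Call:
{"fn": "move_arm", "kwargs": {"series": "0 0 0 0 0 0;0 0 0 0 0 0;0 0 0 0 0 0;0 0 0 0 0 0;0 0 0 0 0 0;0 0 0 0 0 0;0 0 0 0 0 0;0 0 0 0 0 0;0 0 -1 0 0 0;0 0 -2 0 0 0;0 0 -3 0 0 0;0 0 -3.5 0 0 0;0 0 -3.5 0 0 0", "fingers": 1}}

```text
time_s: 13.15
tcp_pos: [0.3495, -0.2908, 0.201]
eef_rot: [0.929, 0.369, 0.002, 0.002]
wrist_force: [0.4, -0.2, 0.1]
grip_width: 0.0878
finger_force: 0.0
```

```bash
python3 g.py .65 -.168 .17 -.25
```

```text
[10.09   3.894  1.073] [ 0.005 -0.001 -0.564] rows>= 7.819124432761274 4.51343393066862 q7 0.09 t 13.15 F [ 0.4 -0.2  0.1]
```

Call:
{"fn": "move_arm", "kwargs": {"series": "10.09 3.89 1.07 0.005 0 -0.564;10.09 3.89 1.07 0.005 0 -0.564;10.09 3.89 1.07 0.005 0 -0.564;10.09 3.89 1.07 0.005 0 -0.564;10.09 3.89 1.07 0.005 0 -0.564;10.09 3.89 1.07 0.005 0 -0.564;10.09 3.89 1.07 0.005 0 -0.564;10.09 3.89 1.07 0.005 0 -0.564;10.09 3.89 1.07 0.005 0 -0.564;10.09 3.89 1.07 0.005 0 -0.564;10.09 3.89 1.07 0.005 0 -0.564;10.09 3.89 1.07 0.005 0 -0.564;10.09 3.89 1.07 0.005 0 -0.564"}}

```text
time_s: 14.23
tcp_pos: [0.6475, -0.168, 0.1662]
eef_rot: [0.79, 0.613, -0.001, -0.002]
wrist_force: [-0.1, 0.4, 0.4]
grip_width: 0.0877
finger_force: 0.0
```

```bash
python3 g.py .65 -.168 .087 -.25
```

```text
[0.018 0.092 2.641] [-0.005 -0.001 -0.002] rows>= 1.9012332085787365 0.0447620500175171 q7 0.22 t 14.2333 F [-0.1  0.4  0.4]
```

Call:
{"fn": "move_arm", "kwargs": {"series": "0.01 0.05 1 0 0 0;0.01 0.05 2 0 0 0;0.01 0.05 2.62 0 0 0;0.01 0.05 2.62 0 0 0;0.01 0.05 2.62 0 0 0;0.01 0.05 2.62 0 0 0"}}

```text
time_s: 14.73
tcp_pos: [0.6502, -0.1676, 0.0892]
eef_rot: [0.79, 0.613, -0.0, -0.002]
wrist_force: [0.3, -0.3, 1.1]
grip_width: 0.0876
finger_force: 0.0
```

Call:
{"fn": "move_arm", "kwargs": {"series": "0 0 0 0 0 0;0 0 0 0 0 0;0 0 0 0 0 0;0 0 0 0 0 0;0 0 0 0 0 0;0 0 0 0 0 0;0 0 0 0 0 0;0 0 0 0 0 0;0 0 0 0 0 0;0 0 0 0 0 0", "fingers": 0}}

```text
time_s: 15.57
tcp_pos: [0.6499, -0.1667, 0.0876]
eef_rot: [0.79, 0.613, -0.001, -0.002]
wrist_force: [-0.8, -0.3, 2.8]
grip_width: 0.0475
finger_force: 30.0
```

Call:
{"fn": "move_arm", "kwargs": {"series": "0 0 -1 0 0 0;0 0 -2 0 0 0;0 0 -3 0 0 0;0 0 -3.6 0 0 0;0 0 -3.6 0 0 0;0 0 -3.6 0 0 0"}}

```text
time_s: 16.07
tcp_pos: [0.6506, -0.1671, 0.1964]
eef_rot: [0.79, 0.613, -0.0, -0.002]
wrist_force: [0.0, -0.3, -0.7]
grip_width: 0.0475
finger_force: 30.0
```

```bash
python3 g.py .4694 -.1212 .195 -.25
```

```text
[-0.013 -6.231  0.063] [-0.003 -0.002  0.   ] rows>= 4.483212586276515 0.02686051268260349 q7 0.21 t 16.0667 F [ 0.  -0.3 -0.7]
```

Call:
{"fn": "move_arm", "kwargs": {"series": "-0.01 -6.23 0.06 0 0 0;-0.01 -6.23 0.06 0 0 0;-0.01 -6.23 0.06 0 0 0;-0.01 -6.23 0.06 0 0 0;-0.01 -6.23 0.06 0 0 0;-0.01 -6.23 0.06 0 0 0;-0.01 -6.23 0.06 0 0 0;-0.01 -6.23 0.06 0 0 0;-0.01 -6.23 0.06 0 0 0;-0.01 -6.23 0.06 0 0 0"}}

```text
time_s: 16.9
tcp_pos: [0.47, -0.1213, 0.1943]
eef_rot: [0.79, 0.613, -0.001, -0.002]
wrist_force: [-0.6, 0.9, 0.7]
grip_width: 0.0472
finger_force: 30.0
```

```bash
python3 g.py .4694 -.1212 .0925 -.25
```

```text
[-3.000e-03 -5.000e-03  3.392e+00] [-0.005 -0.001  0.   ] rows>= 2.440447793605068 0.03773195246324308 q7 0.16 t 16.9 F [-0.6  0.9  0.7]
```

Call:
{"fn": "move_arm", "kwargs": {"series": "0 0 1 0 0 0;0 0 2 0 0 0;0 0 3 0 0 0;0 0 3.2 0 0 0;0 0 3.38 0 0 0;0 0 3.38 0 0 0;0 0 3.38 0 0 0;0 0 3.38 0 0 0"}}

```text
time_s: 17.57
tcp_pos: [0.4696, -0.121, 0.0945]
eef_rot: [0.79, 0.613, -0.0, -0.002]
wrist_force: [0.5, 0.9, 0.7]
grip_width: 0.0475
finger_force: 30.0
```

Call:
{"fn": "move_arm", "kwargs": {"series": "0 0 0 0 0 0;0 0 0 0 0 0;0 0 0 0 0 0;0 0 0 0 0 0;0 0 0 0 0 0;0 0 0 0 0 0;0 0 0 0 0 0;0 0 0 0 0 0;0 0 -1 0 0 0;0 0 -2 0 0 0;0 0 -3 0 0 0;0 0 -3.5 0 0 0;0 0 -3.5 0 0 0", "fingers": 1}}

```text
time_s: 18.65
tcp_pos: [0.4707, -0.1215, 0.2013]
eef_rot: [0.79, 0.613, 0.001, -0.001]
wrist_force: [0.4, -0.2, 0.1]
grip_width: 0.0877
finger_force: 0.0
```

```bash
python3 g.py .5275 -.408 .17 -.65
```

```text
[-8.787  4.2    1.02 ] [-0.    -0.003  0.4  ] rows>= 7.044720508437698 3.1981171853950197 q7 0.16 t 18.65 F [ 0.4 -0.2  0.1]
```

Call:
{"fn": "move_arm", "kwargs": {"series": "-8.79 4.2 1.02 0 -0.003 0.4;-8.79 4.2 1.02 0 -0.003 0.4;-8.79 4.2 1.02 0 -0.003 0.4;-8.79 4.2 1.02 0 -0.003 0.4;-8.79 4.2 1.02 0 -0.003 0.4;-8.79 4.2 1.02 0 -0.003 0.4;-8.79 4.2 1.02 0 -0.003 0.4;-8.79 4.2 1.02 0 -0.003 0.4;-8.79 4.2 1.02 0 -0.003 0.4;-8.79 4.2 1.02 0 -0.003 0.4;-8.79 4.2 1.02 0 -0.003 0.4;-8.79 4.2 1.02 0 -0.003 0.4;-8.79 4.2 1.02 0 -0.003 0.4"}}

```text
time_s: 19.73
tcp_pos: [0.5265, -0.406, 0.1669]
eef_rot: [0.895, 0.445, -0.002, -0.001]
wrist_force: [-0.6, -0.0, -0.2]
grip_width: 0.0878
finger_force: 0.0
```

```bash
python3 g.py .5275 -.408 .0865 -.65
```

```text
[-0.026  0.078  2.679] [-0.004  0.003  0.002] rows>= 1.9282184134641605 0.04308060055554375 q7 0.3 t 19.7333 F [-0.6 -0.  -0.2]
```

Call:
{"fn": "move_arm", "kwargs": {"series": "-0.01 0.04 1 0 0 0;-0.01 0.04 2 0 0 0;-0.01 0.04 2.65 0 0 0;-0.01 0.04 2.65 0 0 0;-0.01 0.04 2.65 0 0 0;-0.01 0.04 2.65 0 0 0"}}

```text
time_s: 20.23
tcp_pos: [0.5269, -0.4088, 0.0887]
eef_rot: [0.896, 0.445, -0.002, -0.0]
wrist_force: [-0.8, 0.1, 0.6]
grip_width: 0.0879
finger_force: 0.0
```

Call:
{"fn": "move_arm", "kwargs": {"series": "0 0 0 0 0 0;0 0 0 0 0 0;0 0 0 0 0 0;0 0 0 0 0 0;0 0 0 0 0 0;0 0 0 0 0 0;0 0 0 0 0 0;0 0 0 0 0 0;0 0 0 0 0 0;0 0 0 0 0 0", "fingers": 0}}

```text
time_s: 21.07
tcp_pos: [0.5262, -0.4086, 0.0871]
eef_rot: [0.896, 0.444, -0.003, -0.001]
wrist_force: [-0.2, 0.1, -0.6]
grip_width: 0.0256
finger_force: 30.0
```

Call:
{"fn": "move_arm", "kwargs": {"series": "0 0 -1 0 0 0;0 0 -2 0 0 0;0 0 -3 0 0 0;0 0 -4 0 0 0;0 0 -4 0 0 0;0 0 -4 0 0 0"}}

```text
time_s: 21.57
tcp_pos: [0.5274, -0.4092, 0.2091]
eef_rot: [0.896, 0.444, -0.001, 0.0]
wrist_force: [0.5, 0.1, -0.2]
grip_width: 0.0255
finger_force: 30.0
```

```bash
python3 g.py .52 .13 .21 0; python3 g.py .3783 .2824 .2 .6
```

```text
[ 14.158 -11.073  -0.064] [-0.002  0.003 -0.65 ] rows>= 12.930896263316301 5.199635594917132 q7 0.28 t 21.5667 F [ 0.5  0.1 -0.2]
[ 15.345 -17.908   0.271] [-0.003  0.002 -1.25 ] rows>= 16.966987715750186 9.999606767875747 q7 0.28 t 21.5667 F [ 0.5  0.1 -0.2]
```

Call:
{"fn": "move_arm", "kwargs": {"series": "15.34 -17.91 0.27 0 0 -1.25;15.34 -17.91 0.27 0 0 -1.25;15.34 -17.91 0.27 0 0 -1.25;15.34 -17.91 0.27 0 0 -1.25;15.34 -17.91 0.27 0 0 -1.25;15.34 -17.91 0.27 0 0 -1.25;15.34 -17.91 0.27 0 0 -1.25;15.34 -17.91 0.27 0 0 -1.25;15.34 -17.91 0.27 0 0 -1.25;15.34 -17.91 0.27 0 0 -1.25;15.34 -17.91 0.27 0 0 -1.25;15.34 -17.91 0.27 0 0 -1.25;15.34 -17.91 0.27 0 0 -1.25;15.34 -17.91 0.27 0 0 -1.25;15.34 -17.91 0.27 0 0 -1.25;15.34 -17.91 0.27 0 0 -1.25;15.34 -17.91 0.27 0 0 -1.25;15.34 -17.91 0.27 0 0 -1.25;15.34 -17.91 0.27 0 0 -1.25;15.34 -17.91 0.27 0 0 -1.25"}}

```text
time_s: 23.23
tcp_pos: [0.377, 0.2822, 0.1987]
eef_rot: [0.466, 0.885, -0.003, -0.003]
wrist_force: [-0.4, 0.0, -0.3]
grip_width: 0.0252
finger_force: 30.0
```

Call:
{"fn": "move_arm", "kwargs": {"series": "0 0 0 0 0 0;0 0 0 0 0 0;0 0 0 0 0 0"}}

```text
time_s: 23.48
tcp_pos: [0.378, 0.2817, 0.1997]
eef_rot: [0.468, 0.884, -0.002, -0.002]
wrist_force: [-0.0, -0.3, -0.1]
grip_width: 0.0252
finger_force: 30.0
```

```bash
python3 g.py .3783 .2824 .092 .6;  python3 - <<'E'
from plant import read_camera
import cv2,pickle
c=read_camera("scene"); pickle.dump(c,open("s2.pkl","wb"))
cv2.imwrite("pics/s2.png",cv2.resize(c["pixels"][90:290,260:520,::-1],None,fx=3,fy=3,interpolation=cv2.INTER_CUBIC))
E
```

```text
[3.000e-03 4.000e-02 3.589e+00] [-0.005 -0.003 -0.002] rows>= 2.582371717302767 0.04868775442131182 q7 -0.08 t 23.4833 F [-0.  -0.3 -0.1]
```

View pics/s2.png

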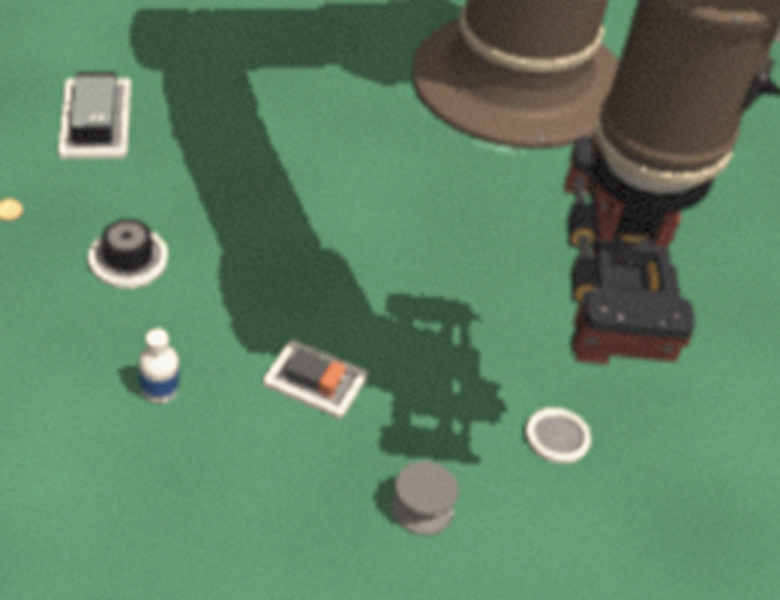

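```bash
python3 - <<'E'
from h import *
from plant import r,read_camera
c=pickle.load(open("s2.pkl","rb"));f,cx,cy=K(c)
t=r.read_state()["tcp_pos"];print(t)
for p in [t,t-[0,0,.08],[.3783,.2824,.008]]:
    q=c["camera_from_world"]@np.r_[p,1];u=cx+f*q[0]/-q[2];v=cy-f*q[1]/-q[2];print(u,v,"crop",(u-260)*3,(v-90)*3)
c=read_camera("top");pickle.dump(c,open("t2.pkl","wb"))
cv2.imwrite("pics/t2.png",cv2.resize(c["pixels"][110:310,140:480,::-1],None,fx=2.3,fy=2.3,interpolation=cv2.INTER_CUBIC))
E
```

```text
[0.3779303  0.2819499  0.19980483]
465.05120069566215 179.47891407798463 crop 615.1536020869864 268.43674223395385
456.18680641797033 204.0370451301863 crop 588.560419253911 342.1111353905589
445.6817595028841 233.54822640502675 crop 557.0452785086524 430.64467921508026
```

View pics/t2.png

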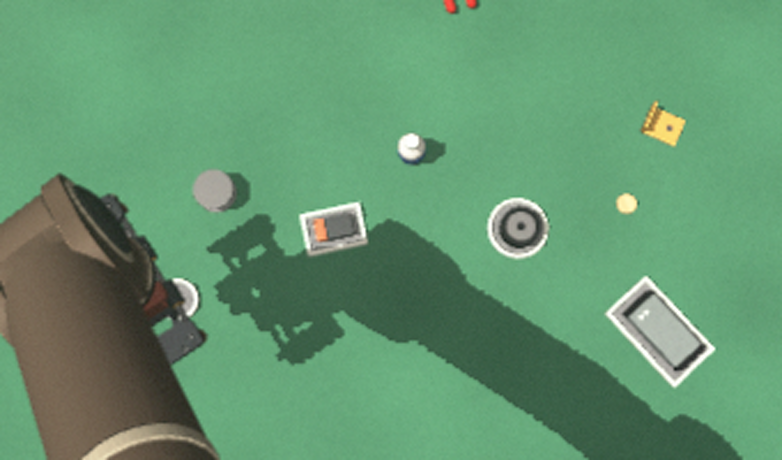

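The top view shows the battery, buzzer and bank centred in their trays at crop (333,228), (519,227) and (660,332), with the bottle upright at (412,147). Projecting the TCP into the scene view confirms the gripper is above the knob tray. Lowering the knob now.

Call:
{"fn": "move_arm", "kwargs": {"series": "0 0.02 1 0 0 0;0 0.02 2 0 0 0;0 0.02 3 0 0 0;0 0.02 3.3 0 0 0;0 0.02 3.57 0 0 0;0 0.02 3.57 0 0 0;0 0.02 3.57 0 0 0;0 0.02 3.57 0 0 0"}}

```text
time_s: 24.25
tcp_pos: [0.3782, 0.2837, 0.0939]
eef_rot: [0.467, 0.884, -0.0, -0.002]
wrist_force: [-0.4, -0.3, -0.0]
grip_width: 0.0252
finger_force: 29.9
```

Call:
{"fn": "move_arm", "kwargs": {"series": "0 0 0 0 0 0;0 0 0 0 0 0;0 0 0 0 0 0;0 0 0 0 0 0;0 0 0 0 0 0;0 0 0 0 0 0;0 0 0 0 0 0;0 0 0 0 0 0;0 0 -1 0 0 0;0 0 -2 0 0 0;0 0 -3 0 0 0;0 0 -4 0 0 0;0 -1 -6 0 0 0;0 -2 -6 0 0 0;0 -3 -6 0 0 0;0 -4 -6 0 0 0;0 -4 -6 0 0 0;0 -4 -6 0 0 0", "fingers": 1}}

```text
time_s: 25.75
tcp_pos: [0.2788, 0.2151, 0.2737]
eef_rot: [0.466, 0.885, -0.001, -0.002]
wrist_force: [-0.4, 0.3, -0.7]
grip_width: 0.0877
finger_force: 0.0
```

```bash
python3 g.py .25 .55 .3 1.1
```

```text
[ 9.757  5.514 -0.859] [-0.002 -0.004 -0.499] rows>= 8.086365280078837 3.9955950608173203 q7 -0.19 t 25.75 F [-0.4  0.3 -0.7]
```

Call:
{"fn": "move_arm", "kwargs": {"series": "9.76 5.51 -0.86 0 0 -0.5;9.76 5.51 -0.86 0 0 -0.5;9.76 5.51 -0.86 0 0 -0.5;9.76 5.51 -0.86 0 0 -0.5;9.76 5.51 -0.86 0 0 -0.5;9.76 5.51 -0.86 0 0 -0.5;9.76 5.51 -0.86 0 0 -0.5;9.76 5.51 -0.86 0 0 -0.5;9.76 5.51 -0.86 0 0 -0.5;9.76 5.51 -0.86 0 0 -0.5;9.76 5.51 -0.86 0 0 -0.5;9.76 5.51 -0.86 0 0 -0.5;9.76 5.51 -0.86 0 0 -0.5;9.76 5.51 -0.86 0 0 -0.5"}}

```text
time_s: 26.92
tcp_pos: [0.2514, 0.5496, 0.2995]
eef_rot: [0.234, 0.972, -0.001, -0.003]
wrist_force: [-0.6, -0.7, 0.3]
grip_width: 0.0884
finger_force: 0.0
```

```bash
python3 - <<'E'
from h import *
from plant import r,read_camera
c=read_camera("top");pickle.dump(c,open("t3.pkl","wb"))
for n,b,h in [("bank",(400,455,228,280),.028),("batt",(268,302,195,222),.0215),("buzzer",(348,382,192,226),.03),("knob",(203,232,225,255),.028),("bottle",(308,332,160,186),.07)]: print(n,*obj(c,b,h,.85))
p=c["pixels"][:,:,::-1];f=lambda a:cv2.resize(a,None,fx=5,fy=5,interpolation=cv2.INTER_CUBIC)
cv2.imwrite("pics/t3.png",np.hstack([f(p[200:280,180:255]),f(p[200:280,385:465])]))
E
```

```text
bank 541 zmax 0.0338 mean [ 0.3499 -0.2898] rect [ 0.3499 -0.29  ] [0.0919 0.0434] 0.738
batt 145 zmax 0.0265 mean [0.466  0.0979] rect [0.4657 0.0987] [0.0264 0.0461] 0.235
buzzer 233 zmax 0.0364 mean [ 0.4687 -0.1226] rect [ 0.4682 -0.1223] [0.0441 0.0447] 1.562
knob 71 zmax 0.032 mean [0.3779 0.2821] rect [0.3778 0.282 ] [0.0229 0.0228] 0.818
bottle 34 zmax 0.0728 mean [0.5605 0.0066] rect [0.5607 0.0062] [0.0151 0.0157] 0.777
```

View pics/t3.png

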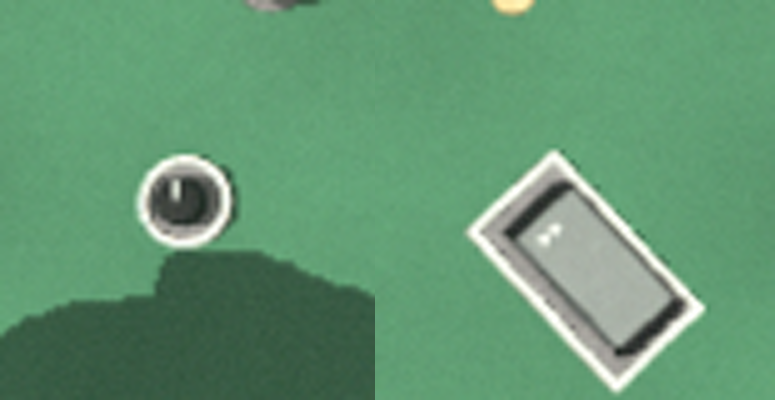

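The knob sits upright in its tray at crop (185,200) and the bank lies flat in its tray at (590,270). All four parts measure within 2 mm of their tray centres, the heights match the pocket floors, and the bottle stands. Handing the job in.

```bash
python3 -c "from plant import close_job; print(close_job())"
```

```text
the job is handed in; nothing more can be done
None
```

All four parts are flat and released in their own trays, each within about 2 mm of centre; the bottle is still standing, and the job was handed in at about 27 s (no verdict was returned).

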